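Weight the solvent bottle and open its push-and-turn cap

ROBOT

A 6-joint arm with a two-finger parallel gripper is mounted at the origin on a cart in front of the work surface, level with it; the furniture and walls round the work are solid. World frame = base frame: x ahead of the robot, y to its left, z up, the work surface at z = 0. Lengths are in m, angles in rad, forces in N, time in s.
With the tool pointing down it reaches from about 0.275 to 0.75 m from the base axis. Payload 10.2 kg.
Tool frame: the origin (TCP) lies midway between the tips of the shut fingers; the grasp point (between the pads) lies 19 mm behind it (grasp_offset is the distance from the TCP to the grasp point, in m); z points along the fingers, y is the line along which they close (so a half turn about z gives the same grasp; the last joint's range is limited). The gripper opens to 85 mm and grips with 20 to 120 N. Pads are 22 mm wide; open, the fingers measure 114 mm over their backs; the gripper's body (76 mm by 85 mm) begins 54 mm behind the grasp point. The pads swing forward as they close: fully open they stand 13 mm farther back than shut.
Start: joints at [-1.341, 0.313, 1.498, -0, 1.331, -0.223], TCP at [0.23, -0.472, 0.231] pointing down, gripper open.
Joint ranges: [-2.94, 2.94], [-0.97, 2.17], [0.19, 2.56], [-1.23, 4.37], [0.02, 3.11], [-2.88, 2.88]. Speed limits (rad/s): [2.39, 2.39, 3.01, 3.14, 3.14, 3.14].

INTERFACE

Orientations are given as a unit quaternion [x, y, z, w].
In Python, from rig import state, grab_frame, camera_info, hand_in, grasp_offset gives the robot as it stands.
- The arm moves only by the tool apply_moves, never from a script. Its argument "moves" is a list of rows, each a list of 3 entries, a list of its own where there are three numbers: the turn, a rotation vector about the tool's x, y, z in rad, then the shift along the tool's x, y, z in m, then the opening, from -1 (shut) to 1 (fully open), so that 0 is half open. In form: [[[ax, ay, az], [dx, dy, dz], claw], ...]. A call has 1 to 20 rows; each row is the pose to reach, as a shift and turn from the pose commanded when the call began, along the tool's axes at that moment; what a row does not reach only later rows make up. A row lasts 1/8 s, in which the tool goes at most 62.5 mm and 10.7 degrees, less where a joint would pass 70% of its speed; a pose out of reach is approached as far as the arm can. A call with a gripper value outside its range is refused whole. The fingers move at their own pace and stop on an object; "force" is the grip in N (left out, the last holds). Time passes only in rows, so rows that repeat a pose let the fingers close. It gives the time, the measured TCP pose, the force, the opening and the grip force at its end, in the units of the state.
- state(): the state, without advancing time (a new reading comes with each control period).
- grab_frame(name): name is "side" or "top"; returns (picture, depth): 400x640x3 uint8, red, green, blue; 400x640 float32, m along the optical axis (not along the pixel's ray), 0 where there is no reading.
- camera_info(name): a dict with "fx", "fy", "cx", "cy" (pixels), "T" (4x4, takes a point from camera to world coordinates). Camera axes: x right, y down, z forward; pixel columns grow to the right and rows downward; lengths in m; the calibration is good to about 2 mm. A picture is of the moment at which its call begins. camera_info takes no time and is no camera call.
- hand_in(): hands the job in; it is judged then, once.
The state is a dict: "t": time; "joint_positions": joint angles; "joint_velocities": joint speeds; "joint_torque": joint torques, N m; "eef_pos": TCP position; "orientation": TCP orientation; "force": force on the tool from outside, world axes, zero at the start; "torque": the same for the moment, N m; "finger_gap": finger opening in m; "gripper_force": force on a finger pad.
Only numpy, scipy, OpenCV 4.12 (cv2) and the standard library are available. Lean on these libraries where they do the work, as an engineer would, in place of code of your own. Each camera call takes 0.05 s, during which the arm holds its last target. There are 200 camera calls.

TASK

The brown solvent bottle is nearly empty and easily upset, so first steady it: slip the blue weight ring over its white cap and down until it rests flat on the bottle's shoulder, and let go of it. Then open the push-and-turn safety cap: press it straight down against its spring, twist it anticlockwise (seen from above) about a sixth of a turn while it is down, and lift it off. Finish still holding the cap level, 5 to 15 cm up from its closed place and straight above the open mouth so that drips fall back into the bottle; leave the bottle standing where it was with the ring on its shoulder, and do not disturb the pump bottle, the brush pot or the blue circuit board.

Things in the scene. Friction and masses are not known exactly. Their poses are not given: they have to be found in the camera images.
- bottle: Brown plastic solvent bottle, loose and light (about 160 g), standing on the desk; origin at the centre of its underside, z up its axis. Body 66 mm in diameter, 75 mm high up to a flat shoulder; then a narrow part 40 mm in diameter up to 112 mm; then the neck, 28 mm, hidden in the cap. Closed, the cap's yaw equals the bottle's; their value does not matter
- bottle_shoulder (a point): Point on the bottle's axis at the height of the flat shoulder (75 mm up), where the ring comes to rest: the ring's underside goes to this height, so its centre lies 13 mm above this point
- bottle_mouth (a point): Centre of the bottle's mouth, 135 mm above its underside. Three lugs round the neck catch the cap's inner lugs. The cap turns only while pressed down at least 3.5 mm (4 to 5 mm is safe), anticlockwise seen from above; turned 40 to 80 degrees (aim for 60) it is free and lifts straight off; at about 85 degrees it meets a stop
- cap_center (a point): Centre, half-way up, of the white ribbed push-and-turn cap: 42 mm in diameter, 29 mm high, 40 g, red arrows on its flat top. z is its axis, upward; its yaw grows as it is undone. Closed, its skirt begins 117 mm above the desk (16 mm above a seated ring) and its top lies at 146 mm. Grip it across the skirt, fingertips no lower than 5 mm below the skirt's lower edge
- cap_spring (a joint): How far the cap is pressed down against its spring, in m: 0 when released, 0.0052 fully down while on the bottle. Pressing takes 5 N at first and 11 N fully down; the spring lifts the cap again when let go
- ring_center (a point): Centre (half-way up) of the blue coated weight ring lying flat on the desk: 62 mm outside and 46 mm inside diameter, 26 mm high, about 280 g. z is its axis, upward. Grip it across its outside, fingertips not below its underside; the cap (42 mm) and the narrow part of the bottle (40 mm) pass through it
- pump_bottle: Loose bystander: white pump dispenser with a blue collar, 58 mm in diameter, 116 mm high; origin at the centre of its underside
- brush_pot: Loose bystander: blue pot full of brushes, about 63 x 89 mm, 184 mm high; origin under it, within 20 mm of its middle
- blue_board: Loose bystander: small blue circuit board lying on the desk, 45 x 70 x 8 mm (70 along its y); origin at the centre of its underside
There are look-alikes about, which are no part of the job. Of the things like the part that bears ring_center, leave any that is turquoise; of the rest the larger one is meant. There is more than one size of the part that bears cap_center; the job needs the smaller.

How it is judged:
By the outcome, as a careful person would: the job done as asked, in the order asked, and still so for the second after the job is handed in, while the arm keeps its last pose, push and grip.
It also fails if it takes over 53 s, if anything falls off the work surface, if the arm or the gripper's body presses on something with over 40 N, if the wrist force passes 120 N, or if a joint passes its speed limit or range.

## Working session

There is one attempt and no reset: what is moved stays moved. The work goes in short steps, Python scripts to look and compute and a tool call to move; the robot and the scene stay as the last step left them, time stands still between calls to the robot, and variables do not carry over. Pictures are saved under pics/ and viewed, at most 10 in all, crops included, and the job is handed in when it is done.

Besides the shell and the picture viewer there is one more tool, called after ">>>" as name(argument=value, ...) on one line, values as JSON. apply_moves: Moves the arm, as the interface text tells. Its arguments: {"type":"object","properties":{"moves":{"type":"array","items":{"type":"array"}},"force":{"type":"number"}},"required":["moves"]}

```bash
mkdir -p pics; cat > h.py <<'E'
import numpy as np,cv2
from rig import *
def cloud(n):
    im,d=grab_frame(n);c=camera_info(n);T=np.array(c["T"])
    v,u=np.mgrid[0:400,0:640]
    P=np.stack([(u-c["cx"])/c["fx"]*d,(v-c["cy"])/c["fy"]*d,d],-1)@T[:3,:3].T+T[:3,3]
    P[d==0]=np.nan
    return im,d,P
def save(im,f): cv2.imwrite("pics/"+f,cv2.cvtColor(im,cv2.COLOR_RGB2BGR))
E
python3 - <<'E'
from h import *
for n in("top","side"):
    im,d,P=cloud(n);save(im,n+"0.png");np.savez(n+"0.npz",im=im,P=P);print(n,np.round(np.array(camera_info(n)["T"]),3).tolist())
s=state();print(s,grasp_offset)
E
```

```text
top [[0.02, -0.986, 0.168, 0.325], [-1.0, -0.019, 0.007, -0.074], [-0.004, -0.168, -0.986, 1.315], [0.0, 0.0, 0.0, 1.0]]
side [[0.998, -0.044, 0.046, 0.47], [-0.06, -0.454, 0.889, -1.269], [-0.018, -0.89, -0.456, 0.724], [0.0, 0.0, 0.0, 1.0]]
{'t': 0.1, 'joint_positions': array([-1.34137146e+00,  3.13419508e-01,  1.49836045e+00,  4.16836785e-05,
        1.33099979e+00, -2.23389737e-01]), 'joint_velocities': array([ 0.00142109, -0.00171192, -0.00316869,  0.00078101, -0.00086815,
       -0.00021172]), 'joint_torque': array([ 3.29586714e-03, -4.12897468e+01, -2.60141498e+01, -2.14066563e-04,
        2.95606675e-03, -2.90946808e-06]), 'eef_pos': array([ 0.22963717, -0.47186226,  0.23077952]), 'orientation': array([ 9.74480106e-01,  2.24473097e-01,  1.84513831e-05, -5.93603975e-04]), 'force': array([-0.9522277 ,  1.17083624,  0.07489347]), 'torque': array([ 0.02682843, -0.00669392, -0.00328861]), 'gripper_force': 0.0, 'finger_gap': 0.08552214862916685} 0.0187
```

View pics/top0.png

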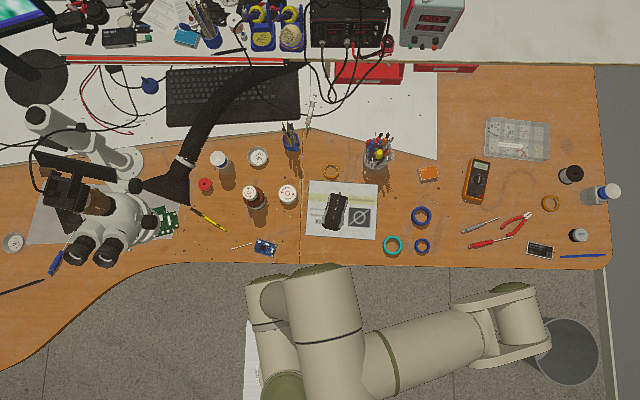

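View pics/side0.png

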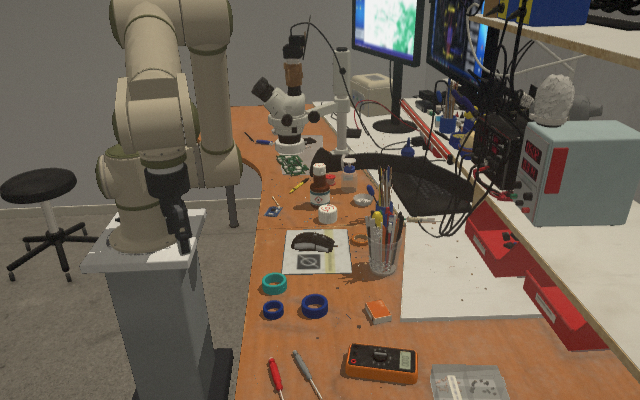

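The top view shows the capped brown bottle at about (253,195), a loose larger cap at (287,193), the large blue ring at (421,215), a small blue ring at (422,246), a turquoise ring at (392,244), and the blue board at (265,247). The side view shows the bottle at (319,180), the loose cap at (328,213) and the large blue ring at (315,306).

```bash
python3 - <<'E'
from h import *
def fitc(p):
    A=np.c_[2*p,np.ones(len(p))];s=np.linalg.lstsq(A,(p**2).sum(1),rcond=None)[0];return s[:2],np.sqrt(s[2]+s[0]**2+s[1]**2)
def show(tag,p):
    r=cv2.minEnclosingCircle(p[:,:2].astype(np.float32)); print(tag,len(p),"median",np.round(np.median(p,0),4),"enc",np.round(r[0],4),round(r[1],4),"z",np.round(np.nanpercentile(p[:,2],[2,50,98]),4))
for n,boxes in (("top",dict(ring=(405,200,438,230),small=(410,236,432,258),cap=(236,178,270,212),lcap=(274,180,300,208),board=(250,236,280,258))),("side",dict(ring=(298,290,332,322),cap=(308,160,332,178),lcap=(316,203,340,225),brown=(305,175,333,208)))):
    f=np.load(n+"0.npz");im,P=f["im"],f["P"];hsv=cv2.cvtColor(im,cv2.COLOR_RGB2HSV)
    for k,(a,b,c,d) in boxes.items():
        q=P[b:d,a:c].reshape(-1,3);h=hsv[b:d,a:c].reshape(-1,3)
        if k in("ring","small"): m=(h[:,0]>100)&(h[:,0]<135)&(h[:,1]>100)&(q[:,2]>0.018)
        elif k=="cap": m=q[:,2]>0.138
        elif k=="brown": m=(q[:,2]>0.02)&(q[:,2]<.11)
        elif k=="board": m=(q[:,2]>0.004)&(h[:,0]>95)&(h[:,0]<130)
        else: m=q[:,2]>0.02
        m&=np.isfinite(q[:,2])
        if m.sum()>3: show(n+" "+k,q[m])
# everything tall near bottle
f=np.load("top0.npz");P=f["P"]
for b in[(208,145,235,190),(195,175,215,193),(247,147,268,168),(280,120,300,155)]:
    q=P[b[1]:b[3],b[0]:b[2]].reshape(-1,3);q=q[np.isfinite(q[:,2])&(q[:,2]>.015)];show(str(b),q)
im=f["im"];save(cv2.resize(im[140:275,190:450],None,fx=3,fy=3,interpolation=cv2.INTER_CUBIC),"crop.png")
E
```

```text
top ring 118 median [ 0.4918 -0.3992  0.0263] enc [ 0.4915 -0.4008] 0.0303 z [0.0205 0.0263 0.031 ]
top small 50 median [ 0.3951 -0.4008  0.021 ] enc [ 0.3936 -0.4035] 0.0231 z [0.0183 0.021  0.0265]
top cap 158 median [0.5357 0.1427 0.1467] enc [0.5357 0.1433] 0.0216 z [0.1402 0.1467 0.1506]
top lcap 267 median [0.5518 0.0376 0.0421] enc [0.554  0.0376] 0.03 z [0.0233 0.0421 0.0472]
top board 67 median [0.3765 0.1065 0.0056] enc [0.3798 0.1076] 0.036 z [0.004  0.0056 0.0103]
side ring 216 median [ 0.4931 -0.415   0.0248] enc [ 0.4931 -0.4059] 0.0328 z [0.0184 0.0248 0.0283]
side cap 77 median [0.5391 0.1354 0.1456] enc [0.5401 0.1453] 0.0248 z [0.1386 0.1456 0.1489]
side lcap 245 median [0.556  0.0229 0.0397] enc [0.5483 0.0606] 0.0586 z [0.0207 0.0397 0.0439]
side brown 547 median [0.543  0.1208 0.0556] enc [0.5784 0.1833] 0.1464 z [0.0219 0.0556 0.1061]
(208, 145, 235, 190) 420 median [0.6384 0.247  0.0842] enc [0.6196 0.2699] 0.0603 z [0.0199 0.0842 0.1193]
(195, 175, 215, 193) 129 median [0.5818 0.3141 0.0307] enc [0.583  0.3148] 0.021 z [0.0193 0.0307 0.0359]
(247, 147, 268, 168) 49 median [0.6937 0.1605 0.0181] enc [0.6838 0.1457] 0.0349 z [0.0154 0.0181 0.0233]
(280, 120, 300, 155) 368 median [0.7266 0.0304 0.0981] enc [0.7425 0.0384] 0.0767 z [0.0155 0.0981 0.1825]
```

View pics/crop.png

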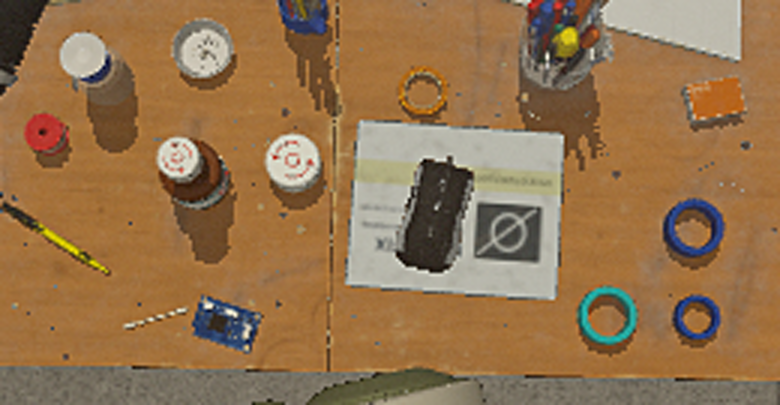

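The crop confirms it: the bottle's capped top is at crop (182,157), the larger loose cap at (293,160), and the large dark-blue ring at (693,228). I'll approach the ring now with a coarse move above it.

>>> apply_moves(moves=[[[0, 0, 0.15], [0.06, 0.01, 0.03], 1], [[0, 0, 0.3], [0.12, 0.02, 0.06], 1], [[0, 0, 0.453], [0.18, 0.035, 0.1], 1], [[0, 0, 0.453], [0.23, 0.045, 0.13], 1], [[0, 0, 0.453], [0.266, 0.0516, 0.15], 1], [[0, 0, 0.453], [0.266, 0.0516, 0.15], 1], [[0, 0, 0.453], [0.266, 0.0516, 0.15], 1], [[0, 0, 0.453], [0.266, 0.0516, 0.15], 1]], force=25)

```text
t: 1.1
eef_pos: [0.4908, -0.403, 0.0823]
orientation: [1.0, -0.001, 0.0, 0.001]
force: [-0.1, -0.0, 0.6]
finger_gap: 0.0855
gripper_force: 0.0
```

```bash
cat >> h.py <<'E'
def disc(im,P,n,box,cond,z):
    "centre of a coloured flat top: rays of mask contour cast on plane z, circle by enclosing + moments"
    a,b,c,d=box;hsv=cv2.cvtColor(im,cv2.COLOR_RGB2HSV);m=np.zeros(im.shape[:2],np.uint8)
    m[b:d,a:c]=(cond(hsv,P))[b:d,a:c]
    K=camera_info(n);T=np.array(K["T"]);v,u=np.nonzero(m)
    r=np.stack([(u-K["cx"])/K["fx"],(v-K["cy"])/K["fy"],np.ones(len(u))],-1)@T[:3,:3].T
    X=T[:3,3]+r*((z-T[2,3])/r[:,2])[:,None]
    return X[:,:2],m
blue=lambda h,P:(h[...,0]>100)&(h[...,0]<135)&(h[...,1]>100)&(P[...,2]>.02)
capm=lambda h,P:(P[...,2]>.138)
E
python3 - <<'E'
from h import *
for n,rb,cb in(("top",(405,200,438,230),(236,178,270,212)),("side",(298,290,332,322),(305,155,336,180))):
    f=np.load(n+"0.npz");im,P=f["im"],f["P"]
    for k,b,c,z in(("ring",rb,blue,.026),("cap",cb,capm,.146)):
        X,m=disc(im,P,n,b,c,z);e=cv2.minEnclosingCircle(X.astype(np.float32))
        print(n,k,len(X),"bbox mid",np.round((X.max(0)+X.min(0))/2,4),"ext",np.round(np.ptp(X,0),4),"mean",np.round(X.mean(0),4),"enc",np.round(e[0],4),round(e[1],4))
    # non-depth white mask for cap
    X,m=disc(im,P,n,cb,lambda h,P:(h[...,2]>120)&(P[...,2]>.13),.146);print(n,"white",len(X),np.round(X.mean(0),4),np.round(np.ptp(X,0),4))
s=state();print(s["eef_pos"],s["orientation"],s["force"],s["joint_positions"],camera_info("top")["fx"],camera_info("side")["fx"])
E
```

```text
top ring 117 bbox mid [ 0.4922 -0.4002] ext [0.0593 0.0591] mean [ 0.4911 -0.3997] enc [ 0.491 -0.4  ] 0.0309
top cap 158 bbox mid [0.5346 0.1429] ext [0.0398 0.0424] mean [0.5352 0.1427] enc [0.5352 0.1422] 0.022
top white 149 [0.5357 0.1432] [0.0397 0.0418]
side ring 193 bbox mid [ 0.4947 -0.4075] ext [0.057  0.0662] mean [ 0.4941 -0.4093] enc [ 0.496  -0.4082] 0.0341
side cap 77 bbox mid [0.5395 0.1342] ext [0.0402 0.0534] mean [0.539  0.1342] enc [0.5382 0.1342] 0.0289
side white 98 [0.5392 0.126 ] [0.041  0.0764]
[ 0.49077187 -0.40302924  0.08233483] [ 9.99999443e-01 -7.69918901e-04  4.22394560e-04  5.85710367e-04] [-0.14538389 -0.04797842  0.56466972] [-8.71673804e-01  6.90212202e-01  1.31334014e+00 -1.19448471e-04
  1.13660012e+00  7.00712533e-01] 397.058561944724 465.78581066776496
```

>>> apply_moves(moves=[[[0, 0, 0], [0.001, -0.0025, 0.04], 1], [[0, 0, 0], [0.001, -0.0025, 0.07], 1], [[0, 0, 0], [0.001, -0.0025, 0.078], 1], [[0, 0, 0], [0.001, -0.0025, 0.078], 0.2], [[0, 0, 0], [0.001, -0.0025, 0.078], 0.2], [[0, 0, 0], [0.001, -0.0025, 0.078], 0.2], [[0, 0, 0], [0.001, -0.0025, 0.078], 0.2], [[0, 0, 0], [0.001, -0.0025, 0.078], 0.2]], force=20)

```text
t: 2.1
eef_pos: [0.4929, -0.4008, 0.0053]
orientation: [1.0, -0.0, 0.001, 0.001]
force: [-3.0, -1.7, 6.4]
finger_gap: 0.0617
gripper_force: 22.4
```

>>> apply_moves(moves=[[[0, 0, 0], [0, 0, 0], 1], [[0, 0, 0], [0, 0, 0], 1], [[0, 0, 0], [0, 0, 0], 1], [[0, 0, -0.18], [0, 0, 0], 1], [[0, 0, -0.36], [0, 0, 0], 1], [[0, 0, -0.54], [0, 0, 0], 1], [[0, 0, -0.72], [0, 0, 0], 1], [[0, 0, -0.9], [0, 0, 0], 1], [[0, 0, -1.08], [0, 0, 0], 1], [[0, 0, -1.26], [0, 0, 0], 1], [[0, 0, -1.44], [0, 0, 0], 1], [[0, 0, -1.571], [0, 0, 0], 1], [[0, 0, -1.571], [0, 0, 0], 1], [[0, 0, -1.571], [0, 0, 0], 0.2], [[0, 0, -1.571], [0, 0, 0], 0.2], [[0, 0, -1.571], [0, 0, 0], 0.2], [[0, 0, -1.571], [0, 0, 0], 0.2], [[0, 0, -1.571], [0, 0, 0], 0.2]], force=40)

```text
t: 4.35
eef_pos: [0.4928, -0.3998, 0.0039]
orientation: [0.707, 0.707, 0.0, 0.001]
force: [0.4, 0.8, 6.0]
finger_gap: 0.0602
gripper_force: 44.1
```

>>> apply_moves(moves=[[[0, 0, 0], [0, 0, -0.03], 0.2], [[0, 0, 0], [0, 0, -0.08], 0.2], [[0, 0, 0], [0, 0, -0.13], 0.2], [[0, 0, 0], [0.03, 0, -0.17], 0.2], [[0, 0, 0], [0.08, 0, -0.186], 0.2], [[0, 0, 0], [0.13, 0, -0.186], 0.2], [[0, 0, 0], [0.18, 0, -0.186], 0.2], [[0, 0, 0], [0.23, 0, -0.186], 0.2], [[0, 0, 0], [0.28, 0, -0.186], 0.2], [[0, 0, 0], [0.33, 0, -0.186], 0.2], [[0, 0, 0], [0.38, 0.01, -0.186], 0.2], [[0, 0, 0], [0.43, 0.02, -0.186], 0.2], [[0, 0, 0], [0.48, 0.035, -0.186], 0.2], [[0, 0, 0], [0.52, 0.0432, -0.186], 0.2], [[0, 0, 0], [0.5428, 0.0432, -0.186], 0.2], [[0, 0, 0], [0.5428, 0.0432, -0.186], 0.2], [[0, 0, 0], [0.5428, 0.0432, -0.186], 0.2]])

```text
t: 6.48
eef_pos: [0.5354, 0.1425, 0.1889]
orientation: [0.707, 0.707, -0.0, -0.0]
force: [-0.5, -0.2, -3.3]
finger_gap: 0.0597
gripper_force: 45.2
```

```bash
python3 - <<'E'
from h import *
s=state();print(s["t"],s["eef_pos"],s["orientation"],s["force"])
a,_,P=cloud("side");b,_,Q=cloud("top");np.savez("side1.npz",im=a,P=P)
np.savez("top1.npz",im=b,P=Q)
A=cv2.resize(a[110:220,260:380],None,fx=5,fy=5,interpolation=cv2.INTER_CUBIC);save(A,"s1.png")
# side: columns of cap/bottle and ring
hsv=cv2.cvtColor(a,cv2.COLOR_RGB2HSV)
K=camera_info("side")
for v in range(125,205,4):
    z=P[v,285:355];row=hsv[v,285:355]
    bl=np.nonzero((row[:,0]>100)&(row[:,0]<135)&(row[:,1]>100))[0]+285
    wh=np.nonzero((row[:,1]<70)&(row[:,2]>110))[0]+285
    print(v,"blue",(bl.min(),bl.max()) if len(bl) else None,"white",(wh.min(),wh.max(),len(wh)) if len(wh) else None)
E
```

```text
6.475 [0.53541931 0.1425202  0.18886055] [ 7.07347761e-01  7.06865517e-01 -4.83455181e-04 -2.27503180e-04] [-0.51552978 -0.23932321 -3.34478045]
125 blue None white (np.int64(303), np.int64(354), 15)
129 blue None white (np.int64(301), np.int64(345), 3)
133 blue None white (np.int64(344), np.int64(345), 2)
137 blue None white (np.int64(311), np.int64(345), 15)
141 blue None white (np.int64(300), np.int64(354), 21)
145 blue (np.int64(312), np.int64(324)) white (np.int64(285), np.int64(354), 32)
149 blue (np.int64(310), np.int64(325)) white (np.int64(285), np.int64(354), 37)
153 blue (np.int64(324), np.int64(325)) white (np.int64(285), np.int64(354), 47)
157 blue None white (np.int64(285), np.int64(344), 24)
161 blue None white (np.int64(291), np.int64(354), 25)
165 blue None white (np.int64(302), np.int64(325), 14)
169 blue (np.int64(345), np.int64(353)) white (np.int64(313), np.int64(325), 13)
173 blue None white (np.int64(285), np.int64(325), 15)
177 blue None white (np.int64(343), np.int64(352), 10)
181 blue None white None
185 blue None white None
189 blue None white None
193 blue None white (np.int64(310), np.int64(329), 3)
197 blue None white (np.int64(305), np.int64(354), 19)
201 blue None white (np.int64(310), np.int64(328), 15)
```

View pics/s1.png

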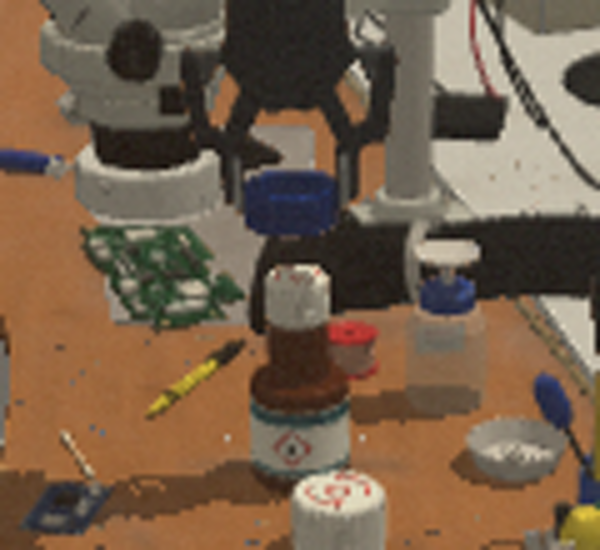

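The side crop shows the ring (crop 291,202) slightly left of the cap (crop 298,295), so I'll measure the offset at sub-pixel level.

```bash
cat >> h.py <<'E'
def sil(im,rows,lo,hi,w,y):
    "mid x of silhouette in side view: per row weighted by membership w (0..1 image), ray cast on plane y"
    K=camera_info("side");T=np.array(K["T"]);out=[]
    for v in rows:
        ww=w[v,lo:hi];
        if ww.sum()<5: continue
        u=(ww*np.arange(lo,hi)).sum()/ww.sum()
        r=T[:3,:3]@np.array([(u-K["cx"])/K["fx"],(v-K["cy"])/K["fy"],1]);X=T[:3,3]+r*(y-T[1,3])/r[1]
        out.append((v,round(float(u),2),round(float(ww.sum()),1),round(float(X[0]),4),round(float(X[2]),3)))
    return out
E
python3 - <<'E'
from h import *
f=np.load("side1.npz");im=f["im"].astype(float);P=f["P"]
bl=np.clip((im[...,2]-im[...,0])/60,0,1)
h=cv2.cvtColor(f["im"],cv2.COLOR_RGB2HSV);wh=np.clip((im.min(2)-60)/80,0,1)
near=(np.abs(P[...,1]-.13)<.06);
for r in sil(im,range(143,158),306,331,((bl>.4)&near).astype(float),.1425):print("ring",r)
for r in sil(im,range(162,178),308,332,(near&(P[...,2]>.09)).astype(float),.1425):print("cap",r)
for r in sil(im,range(190,206),302,336,(near&(P[...,2]>.015)&(P[...,1]>.09)).astype(float),.1425):print("body",r)
g=np.load("top1.npz");Q=g["P"];gi=g["im"].astype(float)
m=((gi[...,2]-gi[...,0])>30)&(Q[...,2]>.12);v,u=np.nonzero(m[150:230,220:290]);print(len(v),(v.min()+150,v.max()+150,u.min()+220,u.max()+220) if len(v) else "")
E
```

```text
ring (145, 318.33, 9.0, 0.5393, 0.215)
ring (146, 316.25, 8.0, 0.5325, 0.212)
ring (147, 319.57, 7.0, 0.5431, 0.208)
ring (148, 315.8, 10.0, 0.531, 0.205)
ring (149, 317.93, 15.0, 0.5377, 0.201)
ring (150, 319.5, 12.0, 0.5427, 0.198)
ring (151, 321.8, 5.0, 0.55, 0.194)
cap (163, 319.0, 9.0, 0.5402, 0.153)
cap (164, 319.0, 11.0, 0.5401, 0.149)
cap (165, 319.0, 13.0, 0.5401, 0.146)
cap (166, 318.67, 12.0, 0.5389, 0.142)
cap (167, 319.0, 13.0, 0.5399, 0.139)
cap (168, 319.0, 13.0, 0.5399, 0.135)
cap (169, 319.0, 13.0, 0.5398, 0.132)
cap (170, 319.0, 13.0, 0.5397, 0.128)
cap (171, 319.0, 13.0, 0.5396, 0.125)
cap (172, 319.0, 13.0, 0.5396, 0.121)
cap (173, 319.0, 13.0, 0.5395, 0.118)
cap (174, 319.0, 11.0, 0.5394, 0.114)
cap (175, 319.0, 13.0, 0.5394, 0.11)
cap (176, 319.5, 12.0, 0.541, 0.107)
cap (177, 319.5, 12.0, 0.5409, 0.103)
body (190, 319.5, 20.0, 0.54, 0.056)
body (191, 319.5, 20.0, 0.5399, 0.052)
body (192, 319.5, 20.0, 0.5398, 0.048)
body (193, 319.5, 20.0, 0.5398, 0.044)
body (194, 319.5, 20.0, 0.5397, 0.041)
body (195, 319.5, 20.0, 0.5396, 0.037)
body (196, 319.5, 20.0, 0.5395, 0.033)
body (197, 319.5, 20.0, 0.5395, 0.029)
body (198, 319.5, 20.0, 0.5394, 0.026)
body (199, 319.5, 20.0, 0.5393, 0.022)
body (200, 319.5, 20.0, 0.5392, 0.018)
body (201, 319.5, 20.0, 0.5392, 0.014)
body (202, 320.0, 19.0, 0.5408, 0.01)
body (203, 319.5, 16.0, 0.539, 0.007)
body (204, 318.2, 10.0, 0.5345, 0.003)
15 (np.int64(185), np.int64(194), np.int64(255), np.int64(256))
```

```bash
python3 - <<'E'
from h import *
f=np.load("side1.npz");P=f["P"];im=f["im"].astype(float)
print(f["im"][150,305:332].tolist())
near=np.abs(P[...,1]-.13)<.07
s=im[...,2]-im[...,0]
# depth edge of ring rows too
for r in sil(im,range(144,158),306,331,((s>0.4*im[...,2])).astype(float),.1425):print("ring",r)
E
```

```text
[[61, 48, 38], [75, 62, 50], [95, 92, 84], [63, 61, 56], [38, 41, 61], [38, 40, 60], [40, 42, 62], [41, 41, 62], [42, 44, 63], [39, 45, 68], [37, 42, 67], [36, 40, 65], [38, 44, 67], [40, 46, 73], [40, 45, 69], [43, 49, 76], [39, 44, 68], [42, 46, 69], [44, 45, 71], [36, 38, 63], [40, 42, 71], [32, 37, 56], [40, 39, 46], [79, 75, 66], [104, 90, 75], [148, 100, 65], [153, 107, 71]]
ring (145, 318.0, 8.0, 0.5382, 0.215)
ring (146, 316.14, 7.0, 0.5322, 0.212)
ring (147, 318.86, 7.0, 0.5408, 0.208)
ring (148, 317.4, 10.0, 0.5361, 0.205)
ring (149, 318.36, 14.0, 0.5391, 0.201)
ring (150, 319.55, 11.0, 0.5428, 0.198)
```

```bash
python3 - <<'E'
from h import *
f=np.load("side1.npz");im=f["im"].astype(float)
s=im[...,2]-im[...,0]
for r in sil(im,range(143,159),306,331,np.clip(s/22,0,1),.1425):print("ring",r)
print(f["im"][168,308:332].tolist())
E
```

```text
ring (144, 317.69, 8.6, 0.5373, 0.218)
ring (145, 317.79, 14.0, 0.5376, 0.215)
ring (146, 317.81, 17.0, 0.5375, 0.211)
ring (147, 317.63, 17.9, 0.5369, 0.208)
ring (148, 317.64, 18.0, 0.5369, 0.205)
ring (149, 317.67, 18.3, 0.5369, 0.201)
ring (150, 317.67, 18.2, 0.5368, 0.198)
ring (151, 317.69, 17.0, 0.5368, 0.195)
ring (152, 317.69, 16.2, 0.5367, 0.191)
ring (153, 317.65, 14.3, 0.5365, 0.188)
ring (154, 317.42, 16.4, 0.5357, 0.184)
ring (155, 317.6, 15.0, 0.5362, 0.181)
ring (156, 317.48, 11.6, 0.5358, 0.177)
[[77, 83, 66], [146, 136, 119], [59, 52, 44], [45, 35, 27], [45, 39, 31], [109, 103, 89], [116, 110, 95], [127, 121, 106], [114, 110, 93], [120, 113, 100], [121, 113, 101], [127, 122, 107], [124, 115, 103], [121, 114, 101], [132, 124, 107], [157, 151, 131], [146, 139, 121], [139, 125, 105], [40, 31, 27], [36, 31, 25], [38, 35, 29], [40, 30, 24], [37, 29, 27], [36, 32, 29]]
```

```bash
python3 - <<'E'
from h import *
f=np.load("side1.npz");P=f["P"]
for k,r0,r1,c0,c1,R,zz in(("ring",149,154,315,322,.031,.198),("cap",167,173,317,322,.021,.13)):
    q=P[r0:r1,c0:c1].reshape(-1,3);print(k,"y centre est",np.round(np.nanmedian(q[:,1])+R,4),np.nanstd(q[:,1]),np.nanmedian(q[:,2]))
K=camera_info("side")
E
```

```text
ring y centre est 0.1446 0.002830553391927994 0.20635270389914295
cap y centre est 0.1442 0.003475777761237264 0.1380678184354241
```

>>> apply_moves(moves=[[[0, 0, 0], [0, 0.0027, 0], 0.2], [[0, 0, 0], [0, 0.0027, 0.01], 0.2], [[0, 0, 0], [0, 0.0027, 0.02], 0.2], [[0, 0, 0], [0, 0.0027, 0.02], 0.2]])

```text
t: 7.08
eef_pos: [0.5378, 0.1431, 0.168]
orientation: [0.707, 0.707, -0.001, -0.001]
force: [1.4, 0.4, -3.3]
finger_gap: 0.0601
gripper_force: 45.2
```

>>> apply_moves(moves=[[[0, 0, 0], [0, 0, 0.01], 0.2], [[0, 0, 0], [0, 0, 0.016], 0.2], [[0, 0, 0], [0, 0, 0.02], 0.2], [[0, 0, 0], [0, 0, 0.024], 0.2], [[0, 0, 0], [0, 0, 0.024], 0.2]])

```text
t: 7.7
eef_pos: [0.5382, 0.1432, 0.1451]
orientation: [0.707, 0.707, -0.0, -0.0]
force: [-0.1, 0.5, -3.6]
finger_gap: 0.0598
gripper_force: 45.3
```

```bash
python3 - <<'E'
from h import *
s=state();print(s["eef_pos"],s["force"],s["torque"])
a,_,P=cloud("side");np.savez("side2.npz",im=a,P=P)
im=a.astype(float);s=im[...,2]-im[...,0]
print("ring",sil(im,range(156,170),304,334,np.clip(s/22,0,1),.143))
near=(np.abs(P[...,1]-.13)<.06);print("body",sil(im,range(190,203,4),302,336,(near&(P[...,2]>.015)&(P[...,1]>.09)).astype(float),.1425))
save(cv2.resize(a[110:220,260:380],None,fx=5,fy=5,interpolation=cv2.INTER_CUBIC),"s2.png")
E
```

```text
[0.5382304  0.14315889 0.14506566] [-0.05761961  0.48282783 -3.64181825] [ 0.01467782 -0.0250563   0.00526055]
ring [(156, 319.5, 8.0, 0.5423, 0.177), (157, 319.5, 14.0, 0.5423, 0.173), (158, 319.54, 15.0, 0.5423, 0.17), (159, 319.08, 16.9, 0.5408, 0.167), (160, 318.66, 17.5, 0.5393, 0.163), (161, 318.75, 17.3, 0.5396, 0.16), (162, 318.87, 17.8, 0.5399, 0.156), (163, 318.92, 17.3, 0.54, 0.153), (164, 318.69, 15.8, 0.5392, 0.149), (165, 318.72, 15.5, 0.5392, 0.146), (166, 318.58, 14.0, 0.5386, 0.142), (167, 319.09, 14.8, 0.5402, 0.139), (168, 318.96, 14.0, 0.5398, 0.135), (169, 318.67, 9.5, 0.5387, 0.132)]
body [(190, 319.5, 20.0, 0.54, 0.056), (194, 319.5, 20.0, 0.5397, 0.041), (198, 319.5, 20.0, 0.5394, 0.026), (202, 319.5, 18.0, 0.5391, 0.011)]
```

View pics/s2.png

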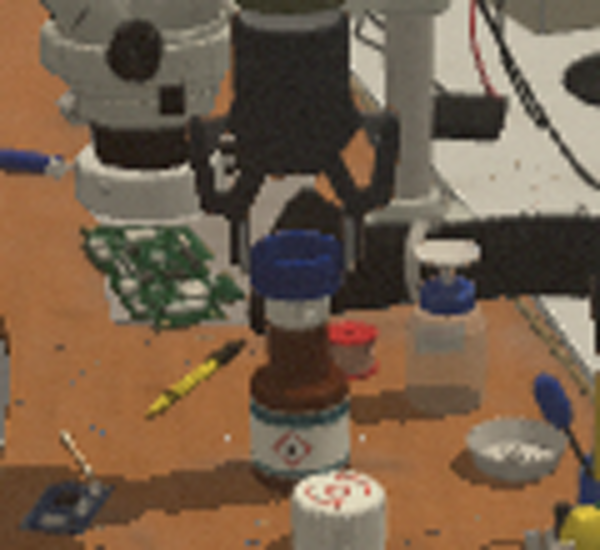

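The ring (crop 296,265) now encircles the cap top, and the contact force hasn't changed. Lowering it further.

>>> apply_moves(moves=[[[0, 0, 0], [0, 0, 0.01], 0.2], [[0, 0, 0], [0, 0, 0.02], 0.2], [[0, 0, 0], [0, 0, 0.03], 0.2], [[0, 0, 0], [0, 0, 0.04], 0.2], [[0, 0, 0], [0, 0, 0.05], 0.2], [[0, 0, 0], [0, 0, 0.058], 0.2], [[0, 0, 0], [0, 0, 0.062], 0.2], [[0, 0, 0], [0, 0, 0.063], 0.2], [[0, 0, 0], [0, 0, 0.063], 0.2]])

```text
t: 8.88
eef_pos: [0.5385, 0.1432, 0.0825]
orientation: [0.707, 0.707, 0.0, 0.0]
force: [-0.3, 0.3, -2.6]
finger_gap: 0.06
gripper_force: 45.3
```

>>> apply_moves(moves=[[[0, 0, 0], [0, 0, 0.001], 0.2], [[0, 0, 0], [0, 0, 0.002], 0.2], [[0, 0, 0], [0, 0, 0.002], 0.2]])

```text
t: 9.25
eef_pos: [0.5383, 0.1432, 0.0803]
orientation: [0.707, 0.707, -0.0, -0.0]
force: [-0.2, -0.3, -4.0]
finger_gap: 0.0604
gripper_force: 45.3
```

>>> apply_moves(moves=[[[0, 0, 0], [0, 0, 0.001], 0.2], [[0, 0, 0], [0, 0, 0.001], 0.2]])

```text
t: 9.5
eef_pos: [0.5383, 0.1432, 0.0792]
orientation: [0.707, 0.707, -0.0, -0.0]
force: [1.0, 1.0, -2.0]
finger_gap: 0.0598
gripper_force: 45.3
```

>>> apply_moves(moves=[[[0, 0, 0], [0, 0, 0], 0.6], [[0, 0, 0], [0, 0, 0], 0.9], [[0, 0, 0], [0, 0, 0], 0.9], [[0, 0, 0], [0, 0, 0], 0.9], [[0, 0, 0], [0, 0, -0.012], 0.9], [[0, 0, 0], [0, 0, -0.03], 0.9], [[0, 0, 0], [0, 0, -0.06], 0.9], [[0, 0, 0], [0, 0, -0.09], 0.9], [[0, 0, 0], [0, 0, -0.09], 0.9], [[0, 0, 0], [0, 0, -0.09], 0.9]])

```text
t: 10.75
eef_pos: [0.538, 0.1431, 0.169]
orientation: [0.707, 0.707, -0.0, -0.0]
force: [0.0, 0.4, -0.2]
finger_gap: 0.0808
gripper_force: 0.0
```

```bash
python3 - <<'E'
from h import *
s=state();print(s["eef_pos"],s["force"])
a,_,P=cloud("side");np.savez("side3.npz",im=a,P=P)
im=a.astype(float);s=im[...,2]-im[...,0]
print("ring",sil(im,range(170,190),304,334,np.clip(s/22,0,1),.143))
near=(np.abs(P[...,1]-.13)<.06);w=(near&(P[...,1]>.09)).astype(float)
print("cap",sil(im,range(164,174,3),308,332,w*(P[...,2]>.09),.143));print("body",sil(im,range(190,203,4),302,336,w*(P[...,2]>.015),.1425))
q=P[167:172,317:322].reshape(-1,3);print("cap y",np.nanmedian(q[:,1])+.021)
save(cv2.resize(a[110:220,260:380],None,fx=5,fy=5,interpolation=cv2.INTER_CUBIC),"s3.png")
E
```

```text
[0.5380426  0.14314702 0.16904127] [ 0.01383118  0.37994251 -0.23561718]
ring [(179, 321.12, 5.4, 0.5461, 0.095), (180, 320.9, 8.4, 0.5454, 0.092), (181, 319.73, 17.4, 0.5414, 0.088), (182, 319.63, 17.6, 0.541, 0.085), (183, 320.15, 15.0, 0.5426, 0.081), (184, 319.94, 14.6, 0.5419, 0.077), (185, 319.67, 13.3, 0.5409, 0.074), (186, 319.96, 13.3, 0.5418, 0.07), (187, 319.61, 10.2, 0.5406, 0.066)]
cap [(164, 319.0, 11.0, 0.5402, 0.149), (167, 319.0, 13.0, 0.54, 0.139), (170, 319.0, 13.0, 0.5397, 0.128), (173, 318.83, 12.0, 0.539, 0.117)]
body [(190, 319.5, 20.0, 0.54, 0.056), (194, 319.5, 20.0, 0.5397, 0.041), (198, 319.5, 20.0, 0.5394, 0.026), (202, 319.56, 18.0, 0.5393, 0.011)]
cap y 0.14520622995198482
```

View pics/s3.png

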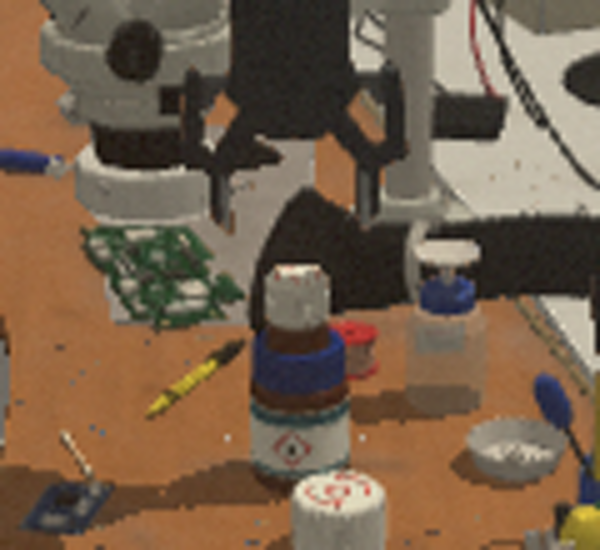

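The ring sits flat on the shoulder (crop 300,362), and the bottle and cap haven't moved. Gripping the cap next.

>>> apply_moves(moves=[[[0, 0, 0], [0, 0, 0.02], 0.9], [[0, 0, 0], [0, 0, 0.04], 0.9], [[0, 0, 0], [0, 0, 0.054], 0.9], [[0, 0, 0], [0, 0, 0.054], 0.5], [[0, 0, 0], [0, 0, 0.054], 0.3], [[0, 0, 0], [0, 0, 0.054], 0.15], [[0, 0, 0], [0, 0, 0.054], 0.0], [[0, 0, 0], [0, 0, 0.054], -0.3], [[0, 0, 0], [0, 0, 0.054], -0.3], [[0, 0, 0], [0, 0, 0.054], -0.3], [[0, 0, 0], [0, 0, 0.054], -0.3]], force=60)

```text
t: 12.18
eef_pos: [0.5387, 0.1432, 0.1156]
orientation: [0.707, 0.707, 0.0, 0.0]
force: [2.4, 0.3, 4.4]
finger_gap: 0.0404
gripper_force: 60.1
```

>>> apply_moves(moves=[[[0, 0, 0], [0, 0, 0.0015], -0.3], [[0, 0, 0], [0, 0, 0.003], -0.3], [[0, 0, 0], [0, 0, 0.0045], -0.3], [[0, 0, 0], [0, 0, 0.0045], -0.3], [[0, 0, 0], [0, 0, 0.0045], -0.3]])

```text
t: 12.8
eef_pos: [0.5388, 0.1432, 0.1116]
orientation: [0.707, 0.707, 0.001, 0.001]
force: [0.4, -1.1, 9.7]
finger_gap: 0.0401
gripper_force: 60.6
```

>>> apply_moves(moves=[[[0, 0, 0], [0, 0, 0.0006], -0.3], [[0, 0, -0.13], [0, 0, 0.0006], -0.3], [[0, 0, -0.26], [0, 0, 0.0006], -0.3], [[0, 0, -0.39], [0, 0, 0.0006], -0.3], [[0, 0, -0.52], [0, 0, 0.0006], -0.3], [[0, 0, -0.65], [0, 0, 0.0006], -0.3], [[0, 0, -0.78], [0, 0, 0.0006], -0.3], [[0, 0, -0.91], [0, 0, 0.0006], -0.3], [[0, 0, -1.05], [0, 0, 0.0006], -0.3], [[0, 0, -1.05], [0, 0, 0.0006], -0.3], [[0, 0, -1.05], [0, 0, 0.0006], -0.3]])

```text
t: 14.18
eef_pos: [0.5388, 0.1432, 0.1111]
orientation: [0.257, 0.966, 0.0, 0.001]
force: [-0.1, 0.1, 10.8]
finger_gap: 0.0402
gripper_force: 60.8
```

```bash
python3 - <<'E'
from h import *
s=state();print(s["eef_pos"],s["force"],s["torque"],s["joint_positions"])
a,_,P=cloud("side")
w=((np.abs(P[...,1]-.13)<.06)&(P[...,1]>.09)).astype(float)
print("body",sil(a,range(190,203,4),302,336,w*(P[...,2]>.015),.1425))
save(cv2.resize(a[110:220,260:380],None,fx=5,fy=5,interpolation=cv2.INTER_CUBIC),"s4.png")
E
```

```text
[0.53877022 0.14320766 0.11108411] [-0.05128895  0.09613272 10.81615181] [0.01064271 0.01015294 0.02525445] [ 4.96447551e-02  5.02090373e-01  1.55318529e+00 -2.17620072e-05
  1.08475848e+00 -1.00050836e+00]
body [(190, 319.5, 20.0, 0.54, 0.056), (194, 319.84, 19.0, 0.5408, 0.041), (198, 319.5, 20.0, 0.5394, 0.026), (202, 319.47, 17.0, 0.539, 0.011)]
```

View pics/s4.png

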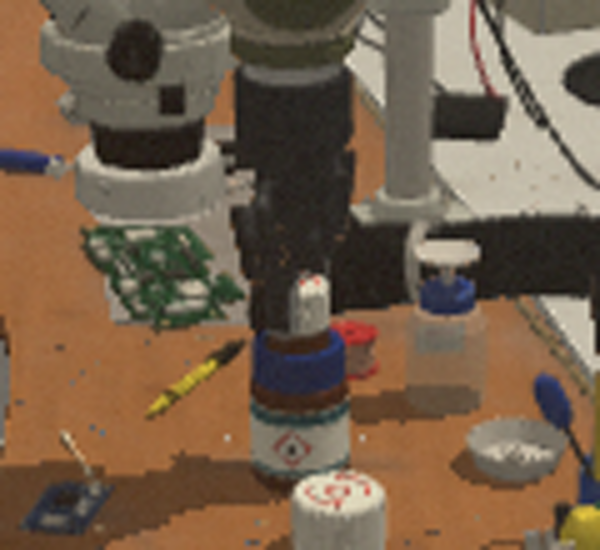

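The bottle's label still faces the same way (crop 292,450), so the cap turned and the bottle didn't. I'll lift a little and check the force.

>>> apply_moves(moves=[[[0, 0, 0], [0, 0, -0.003], -0.3], [[0, 0, 0], [0, 0, -0.006], -0.3], [[0, 0, 0], [0, 0, -0.009], -0.3], [[0, 0, 0], [0, 0, -0.009], -0.3]])

```text
t: 14.72
eef_pos: [0.538, 0.1432, 0.1188]
orientation: [0.257, 0.966, -0.0, -0.001]
force: [-0.1, -0.3, -0.5]
finger_gap: 0.0403
gripper_force: 60.4
```

>>> apply_moves(moves=[[[0, 0, 0], [0, 0, -0.005], -0.3], [[0, 0, 0], [0, 0, -0.012], -0.3], [[0, 0, 0], [0, 0, -0.02], -0.3], [[0, 0, 0], [0, 0, -0.03], -0.3], [[0, 0, 0], [0, 0, -0.045], -0.3], [[0, 0, 0], [0, 0, -0.06], -0.3], [[0, 0, 0], [0, 0, -0.075], -0.3], [[0, 0, 0], [0, 0, -0.09], -0.3], [[0, 0, 0], [0, 0, -0.09], -0.3], [[0, 0, 0], [0, 0, -0.09], -0.3], [[0, 0, 0], [0, 0, -0.09], -0.3]])

```text
t: 16.1
eef_pos: [0.5381, 0.1431, 0.2086]
orientation: [0.257, 0.966, -0.0, -0.001]
force: [0.3, -0.0, -0.3]
finger_gap: 0.0405
gripper_force: 60.4
```

```bash
python3 - <<'E'
from h import *
s=state();print(s["t"],s["eef_pos"],s["orientation"],s["force"],s["finger_gap"])
a,_,P=cloud("side")
w=((np.abs(P[...,1]-.13)<.06)&(P[...,1]>.09)).astype(float)
print("body",sil(a,range(190,203,4),302,336,w*(P[...,2]>.015),.1425))
save(cv2.resize(a[110:220,260:380],None,fx=5,fy=5,interpolation=cv2.INTER_CUBIC),"s5.png")
E
```

```text
16.1 [0.53809277 0.14314106 0.20857438] [ 2.57485296e-01  9.66282019e-01 -1.75845698e-04 -5.92360621e-04] [ 0.31475932 -0.00988735 -0.27401381] 0.040535462241298156
body [(190, 319.5, 20.0, 0.54, 0.056), (194, 319.5, 20.0, 0.5397, 0.041), (198, 319.5, 20.0, 0.5394, 0.026), (202, 319.5, 18.0, 0.5391, 0.011)]
```

View pics/s5.png

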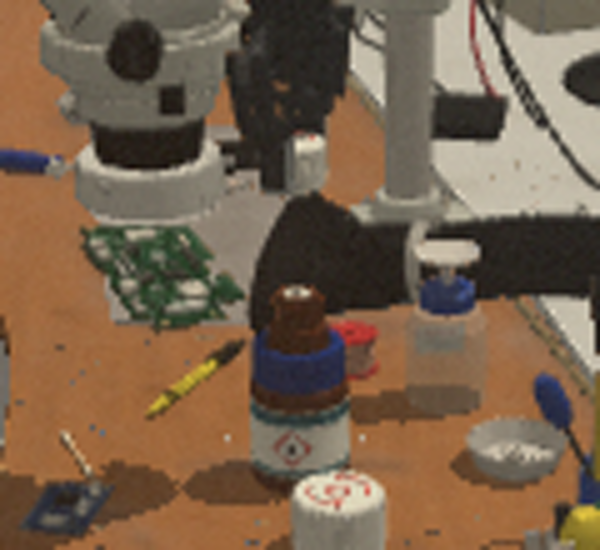

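The cap is held level about 9 cm above the open mouth (crop 297,293). The ring is on the shoulder and the bottle hasn't moved, so I'm handing in.

```bash
python3 -c "from rig import *;print(hand_in())"
```

```text
the job is handed in; nothing more can be done
None
```

I handed the job in at about 16 s of the 53 s allowed: the blue ring is flat on the bottle's shoulder, and the cap is off, held level about 9 cm straight above the open mouth; the bottle hasn't moved, and nothing I did came near the pump bottle, brush pot or circuit board.

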